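# Open the shielded sample well with its lever

### The job

Open the shielded sample well for inspection: with a fingertip push the red catch across to its stop so that it no longer blocks the lever, then press the yellow pad on the lever's long end down to its stop so that the short end raises the heavy grey flap. Finish while still holding the pad down with the flap standing open. Do not touch the flap itself, and leave the glassware and other things on the bench where they are.

Things in the scene. Friction and masses are not known exactly. Their poses are not given: they have to be found in the camera images.
- rig: Fixed aluminium base plate (180 x 340 mm, 10 mm thick) of the shielded sample well. The origin is on the table surface, below the lever's pivot. Its +y axis points along the lever from the pivot towards the flap, its -y axis towards the lever's long end, its +x axis is the way the red catch must be pushed. z up. It stands at any yaw up to 0.3 rad. The plate spans x -105 to +75, y -150 to +190 mm; white pivot cheeks at x +/-31 mm rise to 115 mm.
- lever_pivot (a point): The lever's fixed pivot axis (along the rig's x axis), 95 mm above the table.
- lever_pad (a point): Centre of the top face of the yellow pad (46 mm across, 56 mm along the lever) on the long end of the steel lever, 205 mm from the pivot; it moves with the lever. At rest the lever slopes up to the pad at 0.28 rad (pad top about 168 mm above the table); fully pressed it slopes down as much, with the pad top about 55 mm above the table and nothing below it but the table. The pad stays in the vertical plane x = 0 of the rig. The lever bar is 26 mm wide, 14 mm thick.
- lever (a joint): Angle of the lever, rad: 0 at rest, growing as the pad is pressed down, 0.56 at its stop. About 2 to 7 N on the pad lifts the flap, because the flap's weight rests on the short end (80 mm); let go, it swings back up. With the catch home it moves only about 0.03.
- catch_tab (a point): Centre of the outer (-x of the rig) face of the catch's upright red thumb tab, 65 mm above the table; the tab is 12 mm thick, 44 mm wide along the rig's y, and reaches from 25 to 87 mm above the table. The tab stands beside the lever on the robot's side, 100 mm from the pivot towards the pad.
- catch (a joint): Slide of the catch, m: near 0 (up to 0.006) its steel block stands under the lever and blocks it; pushed along the rig's +x it grows to 0.040 at its stop, where the lever is free. Friction about 1.5 N, stays where it is left.
- flap_edge (a point): Middle of the top of the free edge of the heavy grey flap (124 x 122 mm, 18 mm thick, about 2.2 kg) lying over the dark sample well; a red stripe runs along that edge. Hinged at its far (+y of the rig) edge, 120 mm from this point. About 101 mm above the table when shut.
- flap (a joint): Angle of the flap, rad: 0 shut, grows as it rises; about 0.41 with the lever at its stop. It falls shut when the lever is let go.
- vial: Bystander: amber vial with a blue cap, 28 mm across, 55 mm high, standing on the base plate beyond the lever. Origin under its centre.
- beaker: Bystander: glass beaker, 68 mm across, 85 mm high. Origin under its centre.
- amber_bottle: Bystander: amber reagent bottle, 66 mm across, 140 mm high. Origin under its centre.
- tip_box: Bystander: blue tip box, 82 x 120 x 55 mm. Origin under its centre.
- wash_bottle: Bystander: white wash bottle with a green cap, 60 mm across, 160 mm high. Origin under its centre.
- scoop: Bystander: spatula scoop, 180 mm long, lying on the bench.
- dish: Bystander: white dish, 90 mm across, 15 mm high.

How it is judged:
By the outcome, as a careful person would: the job done as asked, in the order asked, and still so for the second after the job is handed in, while the arm keeps its last pose, push and grip.
It also fails if it takes over 34 s, if anything falls off the work surface, if the arm or the gripper's body presses on something with over 40 N, if the wrist force passes 120 N, or if a joint passes its speed limit or range.

### The arm

A 6-joint arm with a two-finger parallel gripper is mounted at the origin on the work surface. World frame = base frame: x ahead of the robot, y to its left, z up, the work surface at z = 0. Lengths are in m, angles in rad, forces in N, time in s.
With the tool pointing down it reaches from about 0.35 to 0.775 m from the base axis. Payload 7.3 kg.
Tool frame: the origin (TCP) lies at the very end of the fingers, on their centre line; the grasp point (between the pads) lies robot.pinch_z behind it (robot.pinch_z is the distance from the TCP to the grasp point, in m); y points along the fingers, z is the direction in which the jaws open and shut, and the axes are right-handed (so a half turn about y gives the same grasp; the last joint's range is limited). The gripper opens to 92 mm and grips with 3 to 60 N. Pads are 19 mm wide; open, the fingers measure 130 mm over their backs; the gripper's body (75 mm by 190 mm) begins 47 mm behind the grasp point.
Start: joints at [1.112, 0.342, 1.524, -0, 1.275, -0.146], TCP at [0.162, 0.5, 0.227] pointing down, gripper open.
Joint ranges: [-2.53, 2.53], [-0.77, 2.02], [0.04, 2.7], [-1, 4.14], [0.28, 2.66], [-3.11, 3.11]. Speed limits (rad/s): [2.57, 2.57, 3.14, 3.14, 3.14, 3.14].

### API

Orientations are given as [roll, pitch, yaw] about the fixed x, y, z axes, in that order (R = Rz(yaw) Ry(pitch) Rx(roll)).
In Python, from cell import status, viewer, robot gives the robot as it stands. The module is installed in compiled form; this text tells all that it offers.
- The arm moves only by the shell command python3 -m pendant 'ROWS' [FORCE]. ROWS is JSON, a list that holds one entry, the list of rows, each a list of 7 numbers: the shift along the tool's x, y, z in cm, then the turn, a rotation vector about the tool's x, y, z in rad, then the finger opening in cm, from 0 to 9.18. A call has 1 to 20 rows; each row is the pose to reach, as a shift and turn from the pose commanded when the call began, along the tool's axes at that moment; what a row does not reach only later rows make up. A row lasts 1/10 s, in which the tool goes at most 50 mm and 8.59 degrees, less where a joint would pass 70% of its speed; a pose out of reach is approached as far as the arm can. A call with a gripper value outside its range is refused whole. The fingers move at their own pace and stop on an object; FORCE is the grip in N (left out, the last holds). Time passes only in rows, so rows that repeat a pose let the fingers close. It gives the time, the measured TCP pose, the force and the opening at its end, in the units of the state.
- status.observe(): the state, without advancing time (a new reading comes with each control period).
- viewer.read_camera(name): name is "scene" or "top" or "wrist"; returns a dict with "image" (420x560x3 uint8, red, green, blue), "range_z" (420x560 float32, m along the optical axis (not along the pixel's ray), 0 where there is no reading), "fx", "fy", "cx", "cy" (pixels), "camera_from_world" (4x4, takes a point from world to camera coordinates). Camera axes: x right, y up, looking along -z (the intrinsics and any distortion apply to the point x, -y, -z); pixel columns grow to the right and rows downward; lengths in m; the calibration is good to about 2 mm. A picture is of the moment at which its call begins.
- robot.hand_in(): hands the job in, once; it reports no verdict.
The state is a dict: "time": time; "qpos": joint angles; "qvel": joint speeds; "joint_efforts": joint torques, N m; "tool_pos": TCP position; "tool_rot": TCP orientation; "contact_force": force on the tool from outside, world axes, zero at the start; "torque": the same for the moment, N m; "opening": finger opening in m.
Only numpy, scipy, OpenCV 4.12 (cv2) and the standard library are available. Lean on these libraries where they do the work, as an engineer would, in place of code of your own. Each camera call takes 0.05 s, during which the arm holds its last target. There are 200 camera calls.

## Working session

There is one attempt and no reset: what is moved stays moved. The work goes in short steps, Python scripts to look and compute and a shell command to move; the robot and the scene stay as the last step left them, time stands still between calls to the robot, and variables do not carry over. Pictures are saved under pics/ and viewed, about 8 in all and at most 12, crops included, and the job is handed in when it is done.

```bash
mkdir -p pics
cat > h.py <<'E'
import numpy as np, cv2
from cell import status, viewer, robot
def cam(n):
    d=viewer.read_camera(n); return d
def world(d):
    h,w=d["range_z"].shape; v,u=np.mgrid[0:h,0:w]; z=d["range_z"]
    P=np.stack([(u-d["cx"])/d["fx"]*z,-(v-d["cy"])/d["fy"]*z,-z,np.ones_like(z)],-1)
    return (P@np.linalg.inv(d["camera_from_world"]).T)[...,:3]
E
python3 - <<'E'
from h import *
s=status.observe(); print(s, robot.pinch_z)
for n in("scene","top"):
    d=cam(n); cv2.imwrite(f"pics/{n}0.png",d["image"][...,::-1]); np.savez(f"{n}0.npz",image=d["image"],W=world(d),z=d["range_z"],T=d["camera_from_world"],k=[d["fx"],d["fy"],d["cx"],d["cy"]])
    print(n,(d["range_z"]==0).mean(),d["camera_from_world"].round(3).tolist(),d["fx"])
E
```

```text
{'time': 0.0, 'qpos': array([ 1.11199075e+00,  3.42740519e-01,  1.52501256e+00,  1.14309323e-05,
        1.27537704e+00, -1.45993638e-01]), 'qvel': array([-0.00039613,  0.00040589,  0.00068005,  0.00145892,  0.00200455,
        0.00169412]), 'joint_efforts': array([-1.64331424e-03, -4.31237018e+01, -2.44217223e+01,  7.15607777e-02,
        5.60554233e-02, -1.31477846e-04]), 'tool_pos': array([0.16135514, 0.49917098, 0.22603727]), 'tool_rot': array([-1.57231585e+00,  2.34478588e-04, -3.12815457e-01]), 'contact_force': array([ 0.0637303 , -1.02831544,  0.61960657]), 'torque': array([-0.02157045,  0.00585293, -0.00151042]), 'opening': 0.09167264737874244} 0.0188
scene 0.004013605442176871 [[-0.459, 0.888, 0.018, 0.313], [-0.672, -0.36, 0.647, 0.272], [0.581, 0.285, 0.763, -1.469], [0.0, 0.0, 0.0, 1.0]] 402.7560883662522
top 0.004175170068027211 [[-0.03, -1.0, 0.006, -0.066], [0.973, -0.028, 0.227, -0.576], [-0.227, 0.012, 0.974, -1.795], [0.0, 0.0, 0.0, 1.0]] 544.413909231371
```

View pics/scene0.png

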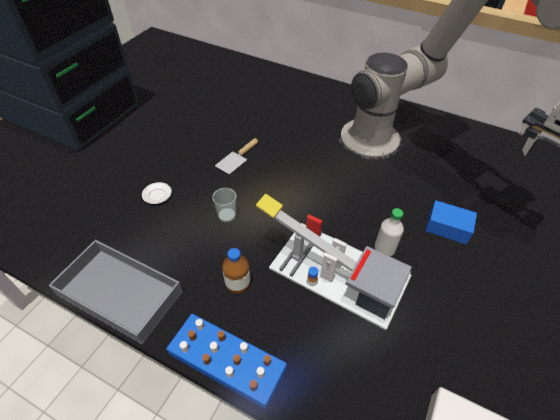

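View pics/top0.png

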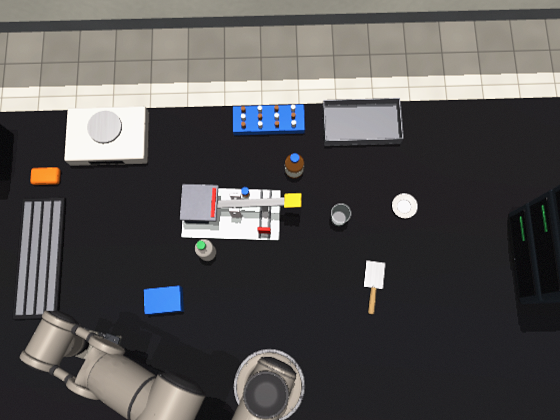

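Scene: the yellow pad is at about (269,206), the red tab at (314,225) and the flap at (380,275), with the wash bottle on the robot's side. In the top view the pad is at (293,200), the tab at (264,230) and the flap at (199,203). Now I'll measure positions.

Run:
```python
import numpy as np, cv2
for n in("scene","top"):
    f=np.load(n+"0.npz"); W=f["W"]; hsv=cv2.cvtColor(f["image"],cv2.COLOR_RGB2HSV); H,S,V=cv2.split(hsv)
    for name,m in dict(yel=(abs(H.astype(int)-28)<6)&(S>180)&(V>120),red=((H<5)|(H>174))&(S>170)&(V>90),green=(abs(H.astype(int)-65)<15)&(S>120),blue=(abs(H.astype(int)-110)<10)&(S>150)).items():
        k,l,st,c=cv2.connectedComponentsWithStats(m.astype(np.uint8))
        for i in range(1,k):
            if st[i,4]<12: continue
            p=W[l==i]; p=p[p[:,2]>0.02]
            if len(p)<8 or not(0.1<np.median(p[:,0])<0.85 and abs(np.median(p[:,1]))<.5): continue
            print(n,name,st[i].tolist(),np.median(p,0).round(3),np.percentile(p,3,axis=0).round(3),np.percentile(p,97,axis=0).round(3))
    # white plate
    m=(W[...,2]>.004)&(W[...,2]<.018)&(S<60)&(V>120)&(W[...,0]>.35)&(W[...,0]<.8)&(abs(W[...,1])<.35)
    print(n,"plate",cv2.minAreaRect(W[m][:,:2].astype(np.float32)))
    m=(W[...,2]>.08)&(W[...,2]<.12)&(W[...,0]>.35)&(W[...,0]<.8)&(abs(W[...,1])<.35)&(S<60)
    # red stripe direction
    m2=((H<5)|(H>174))&(S>170)&(W[...,2]>.09)&(W[...,2]<.12)&(W[...,0]>.35)
    q=W[m2][:,:2]; 
    if len(q)>5: print("stripe",q.mean(0),cv2.fitLine(q.astype(np.float32),2,0,.01,.01).ravel())
```

```text
scene red [306, 215, 16, 20, 207] [0.518 0.007 0.072] [ 0.509 -0.014  0.042] [0.521 0.025 0.089]
scene red [351, 250, 20, 30, 141] [0.605 0.17  0.104] [0.557 0.164 0.101] [0.649 0.176 0.107]
scene green [391, 208, 13, 12, 109] [0.455 0.203 0.159] [0.44  0.191 0.151] [0.464 0.215 0.163]
scene blue [425, 200, 52, 44, 1542] [0.307 0.346 0.054] [0.253 0.288 0.023] [0.333 0.402 0.058]
scene blue [227, 248, 14, 13, 140] [ 0.745 -0.106  0.14 ] [ 0.73  -0.12   0.133] [ 0.757 -0.093  0.142]
scene blue [309, 267, 9, 11, 80] [0.655 0.068 0.065] [0.642 0.057 0.057] [0.667 0.078 0.068]
scene plate ((0.5401102304458618, -0.036830127239227295), (0.6810513734817505, 0.25398266315460205), 78.83072662353516)
stripe [0.60262647 0.16159621] [0.24325186 0.96996313 0.60262644 0.16159621]
top yel [284, 193, 18, 15, 240] [ 0.586 -0.094  0.167] [ 0.564 -0.119  0.155] [ 0.607 -0.07   0.18 ]
top red [211, 188, 5, 29, 78] [0.606 0.171 0.103] [0.556 0.164 0.096] [0.649 0.174 0.113]
top red [258, 227, 12, 4, 39] [0.511 0.005 0.086] [ 0.505 -0.015  0.077] [0.517 0.022 0.093]
top green [197, 241, 9, 9, 57] [0.45  0.202 0.158] [0.439 0.192 0.134] [0.464 0.217 0.168]
top blue [290, 153, 9, 10, 65] [ 0.739 -0.106  0.14 ] [ 0.728 -0.119  0.13 ] [ 0.754 -0.095  0.148]
top blue [241, 187, 8, 8, 49] [0.65  0.066 0.065] [0.639 0.055 0.057] [0.661 0.076 0.074]
top blue [143, 285, 41, 30, 1045] [0.286 0.344 0.054] [0.247 0.287 0.034] [0.326 0.403 0.063]
top plate ((0.5452216267585754, -0.04491427540779114), (0.672538161277771, 0.23285076022148132), 76.42524719238281)
stripe [0.59952832 0.15933438] [0.61388785 0.78939325 0.5995283  0.15933438]
```

```bash
cat >> h.py <<'E'
from scipy.spatial.transform import Rotation as R
def rig(yaw=-0.064,tilt=0.0):
    return R.from_euler('z',yaw)*R.from_euler('y',-tilt)*R.from_euler('x',-np.pi/2)
def go(p,Rt,s=None):
    s=s or status.observe(); Rc=R.from_euler('xyz',s["tool_rot"])
    print("now",s["time"],s["tool_pos"].round(4),"F",s["contact_force"].round(2),"rows cm:",(Rc.inv().apply(np.array(p)-s["tool_pos"])*100).round(2),(Rc.inv()*Rt).as_rotvec().round(4))
E
python3 - <<'E'
from h import *
go([.40,.006,.226],rig(tilt=.5)); go([.47,.006,.055],rig(tilt=.5));
E
```

```text
now 0.1 [0.1614 0.4992 0.2261] F [-0.44  0.64 -0.05] rows cm: [ 37.88   0.06 -39.58] [ 0.0635 -0.2433 -0.4978]
now 0.1 [0.1614 0.4992 0.2261] F [-0.44  0.64 -0.05] rows cm: [ 44.54  17.15 -37.41] [ 0.0635 -0.2433 -0.4978]
```

```bash
python3 -m pendant '[[[10,-1,-10,0.02,-0.08,-0.15,0],[20,-1,-20,0.04,-0.16,-0.3,0],[30,-1,-30,0.06,-0.24,-0.45,0],[37.9,0,-39.6,0.0635,-0.2433,-0.4978,0],[37.9,0,-39.6,0.0635,-0.2433,-0.4978,0],[37.9,0,-39.6,0.0635,-0.2433,-0.4978,0],[37.9,0,-39.6,0.0635,-0.2433,-0.4978,0],[37.9,0,-39.6,0.0635,-0.2433,-0.4978,0],[37.9,0,-39.6,0.0635,-0.2433,-0.4978,0],[37.9,0,-39.6,0.0635,-0.2433,-0.4978,0],[37.9,0,-39.6,0.0635,-0.2433,-0.4978,0],[37.9,0,-39.6,0.0635,-0.2433,-0.4978,0],[37.9,0,-39.6,0.0635,-0.2433,-0.4978,0],[37.9,0,-39.6,0.0635,-0.2433,-0.4978,0],[37.9,0,-39.6,0.0635,-0.2433,-0.4978,0],[37.9,0,-39.6,0.0635,-0.2433,-0.4978,0]]]' 20
python3 - <<'E'
from h import *
go([.40,.006,.226],rig(tilt=.5)); go([.47,.006,.055],rig(tilt=.5));
E
```

```text
time: 1.7
tool_pos: [0.3997, 0.0069, 0.2264]
tool_rot: [-1.569, -0.5, -0.064]
contact_force: [-0.4, 0.6, -0.6]
opening: 0.0004
now 1.7 [0.3997 0.0069 0.2264] F [-0.39  0.59 -0.57] rows cm: [ 0.01  0.05 -0.09] [-0.0019  0.0001 -0.0003]
now 1.7 [0.3997 0.0069 0.2264] F [-0.39  0.59 -0.57] rows cm: [-2.05 18.41  0.32] [-0.0019  0.0001 -0.0003]
```

```bash
python3 -m pendant '[[[-0.5,4.5,0,0,0,0,0],[-1,9,0.1,0,0,0,0],[-1.5,13.5,0.2,0,0,0,0],[-2,18.4,0.3,0,0,0,0],[-2,18.4,0.3,0,0,0,0],[-2,18.4,0.3,0,0,0,0]]]'
python3 - <<'E'
from h import *
go([.545,.001,.055],rig(tilt=.5))
for n in ("scene","wrist"):
    d=cam(n); im=d["image"][...,::-1]; 
    if n=="scene": im=cv2.resize(im[150:330,220:420],None,fx=3,fy=3)
    cv2.imwrite(f"pics/{n}1.png",im)
E
```

```text
time: 2.3
tool_pos: [0.4808, -0.0041, 0.1032]
tool_rot: [-1.543, -0.44, -0.062]
contact_force: [-0.3, -0.6, 0.1]
opening: 0.0001
now 2.3 [ 0.4808 -0.0041  0.1032] F [-0.25 -0.64  0.1 ] rows cm: [3.72 7.11 0.71] [-0.029   0.0008 -0.0598]
```

View pics/scene1.png

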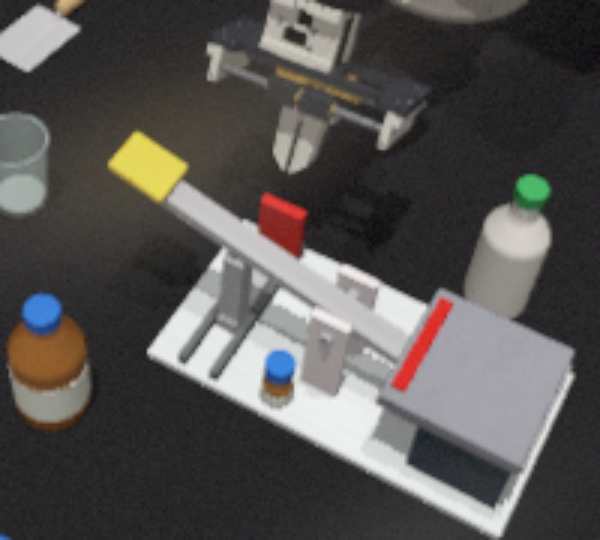

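View pics/wrist1.png

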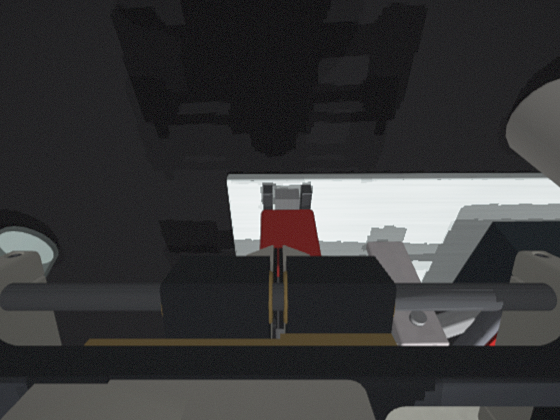

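Scene: the fingertips (295,165 in the crop) are on the robot's side of the red tab (282,222) and above it. The wrist view shows the tab (288,230) roughly in line with the fingers. The arm fell short of its target, so I'll check for a joint limit.

Run:
```python
from h import *
s=status.observe(); print(s["time"],s["qpos"].round(3),s["qvel"].round(3),s["tool_pos"].round(4),s["tool_rot"].round(3))
```

```text
2.4 [-0.237  0.256  2.191  0.373  0.283 -2.089] [-0.006 -0.025  0.013 -0.005  0.002  0.006] [ 0.4799 -0.0042  0.1037] [-1.543 -0.441 -0.063]
```

Joint 5 is at its lower limit, so the tool is tilted too far. I'll use a tilt of 0.22 rad.

Run:
```python
from h import *
go([.465,.008,.12],rig(tilt=.22));
```

```text
now 2.4 [ 0.4799 -0.0042  0.1037] F [ 0.24  0.06 -1.04] rows cm: [-0.72 -2.11  1.18] [-0.0285  0.0044  0.2205]
```

```bash
python3 -m pendant '[[[-0.4,-1,0.6,-0.014,0.002,0.11,0],[-0.7,-2.1,1.2,-0.0285,0.0044,0.22,0],[-0.7,-2.1,1.2,-0.0285,0.0044,0.22,0],[-0.7,-2.1,1.2,-0.0285,0.0044,0.22,0]]]'
python3 - <<'E'
from h import *
print(status.observe()["qpos"].round(3))
go([.478,.008,.064],rig(tilt=.22));
E
```

```text
time: 2.8
tool_pos: [0.4664, 0.008, 0.1206]
tool_rot: [-1.57, -0.227, -0.063]
contact_force: [-0.5, -0.0, 0.3]
opening: 0.0002
[-0.163  0.258  2.019  0.038  0.639 -1.699]
now 2.8 [0.4664 0.008  0.1206] F [-0.48 -0.01  0.3 ] rows cm: [-0.14  5.78  0.07] [-0.0007  0.0011  0.0066]
```

```bash
python3 -m pendant '[[[0,2.5,0,0,0,0,0],[-0.1,5.8,0,0,0,0,0],[-0.1,5.8,0,0,0,0,0],[-0.1,5.8,0,0,0,0,0]]]'
python3 - <<'E'
from h import *
print(status.observe()["qpos"].round(3))
go([.538,.004,.062],rig(tilt=.22));
E
```

```text
time: 3.2
tool_pos: [0.4764, 0.0066, 0.0629]
tool_rot: [-1.57, -0.22, -0.065]
contact_force: [-0.9, -0.4, 0.3]
opening: 0.0
[-0.162  0.383  2.053  0.046  0.487 -1.705]
now 3.2 [0.4764 0.0066 0.0629] F [-0.94 -0.4   0.32] rows cm: [6.   1.43 0.14] [-0.0001 -0.0014  0.0001]
```

```bash
python3 -m pendant '[[[1,0.2,0,0,0,0,0],[2,0.45,0,0,0,0,0],[2.6,0.6,0,0,0,0,0],[3.2,0.75,0,0,0,0,0],[3.8,0.9,0,0,0,0,0],[4.4,1,0.1,0,0,0,0],[5,1.15,0.1,0,0,0,0],[5,1.15,0.1,0,0,0,0]]]'
python3 - <<'E'
from h import *
go([.538,.004,.062],rig(tilt=.22))
d=cam("scene"); im=cv2.resize(d["image"][150:330,220:420,::-1],None,fx=3,fy=3); cv2.imwrite("pics/scene2.png",im)
E
```

```text
time: 4.0
tool_pos: [0.5299, 0.0042, 0.063]
tool_rot: [-1.571, -0.222, -0.065]
contact_force: [0.2, -0.1, -0.3]
opening: 0.0005
now 4.0 [0.5299 0.0042 0.063 ] F [ 0.24 -0.06 -0.34] rows cm: [0.76 0.28 0.04] [ 0.0005 -0.0011  0.0022]
```

View pics/scene2.png

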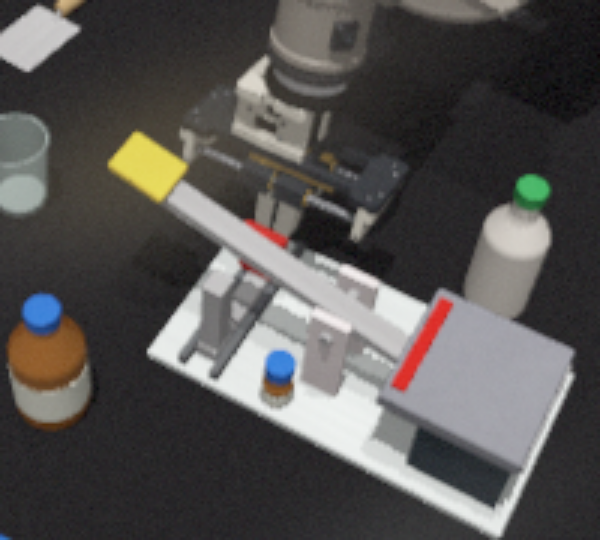

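The catch block (now at 215,310 in the crop) has slid outward and the tab (262,245) has moved towards the lever. I'll keep going in small steps until the stop shows up as force.

```bash
python3 -m pendant '[[[0.2,0.05,0,0,0,0,0],[0.4,0.1,0,0,0,0,0],[0.4,0.1,0,0,0,0,0]]]'; python3 -m pendant '[[[0.15,0.03,0,0,0,0,0],[0.3,0.07,0,0,0,0,0],[0.3,0.07,0,0,0,0,0]]]'
```

```text
time: 4.35
tool_pos: [0.5317, 0.0041, 0.0625]
tool_rot: [-1.571, -0.218, -0.065]
contact_force: [-5.7, 0.8, 2.6]
opening: 0.0003
time: 4.65
tool_pos: [0.5321, 0.0042, 0.0619]
tool_rot: [-1.571, -0.213, -0.065]
contact_force: [-12.7, -0.8, 9.7]
opening: 0.0006
```

It stalled with the force rising to 13 N, so that is the stop. Now back off, rise, and look at the catch before pressing.

```bash
python3 -m pendant '[[[-2,0,0,0,0,0,0],[-4,-1,0,0,0,0,0],[-4,-5,0,0,0,0,0],[-4,-9.5,0,0,0,0,0],[-4,-14,0,0,0,0,0],[-4,-17,0,0,0,0,0],[-4,-17,0,0,0,0,0],[-4,-17,0,0,0,0,0]]]'
python3 - <<'E'
from h import *
go([.588,-.096,.205],rig())
d=cam("scene"); W=world(d); hsv=cv2.cvtColor(d["image"],cv2.COLOR_RGB2HSV); H,S,V=cv2.split(hsv)
m=((H<5)|(H>174))&(S>170)&(V>90)&(abs(W[...,1]-.005)<.04)&(W[...,2]>.03)&(W[...,0]>.4)&(W[...,0]<.7)
p=W[m]; print("tab",len(p),np.median(p,0).round(3),np.percentile(p,[3,97],axis=0).round(3))
m=(abs(H.astype(int)-28)<6)&(S>120)&(V>80)&(W[...,2]>.1)&(W[...,0]>.5); p=W[m]; print("pad",len(p),np.median(p,0).round(3))
d=cam("top"); cv2.imwrite("pics/top3.png",cv2.resize(d["image"][140:260,170:370,::-1],None,fx=4,fy=4))
E
```

```text
time: 5.45
tool_pos: [0.4602, 0.0087, 0.2205]
tool_rot: [-1.571, -0.223, -0.065]
contact_force: [0.2, -1.0, -0.9]
opening: 0.0003
now 5.45 [0.4602 0.0087 0.2205] F [ 0.2  -0.99 -0.88] rows cm: [12.76  4.5  -9.62] [ 0.0005 -0.0012  0.2234]
tab 23 [0.548 0.009 0.086] [[ 0.542 -0.014  0.033]
 [ 0.553  0.021  0.089]]
pad 335 [ 0.591 -0.094  0.167]
```

View pics/top3.png

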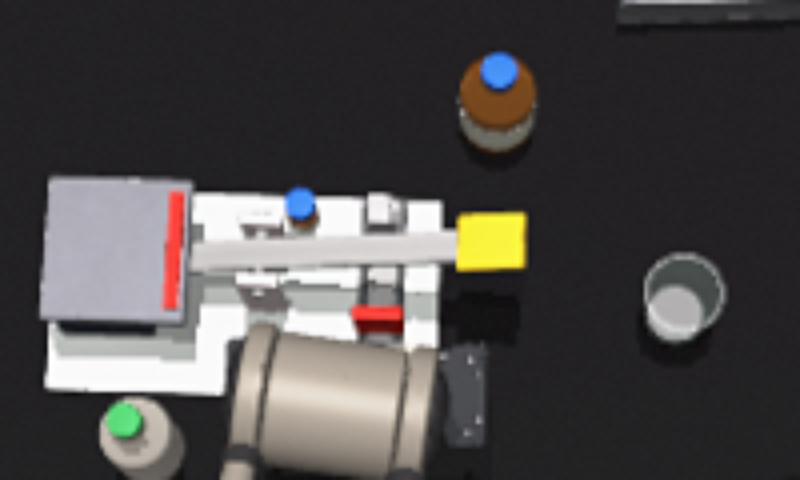

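The top crop shows the catch block at (384,210), clear of the lever (row 245), and the tab at (377,319). It travelled about 37 mm, consistent with the stop. The pad is at (491,241). Next I move above the pad.

```bash
python3 -m pendant '[[[0,-1.5,-1,0,0,0.1,0],[2,-2,-4,0,0,0.223,0],[6,0,-7,0,0,0.223,0],[10,3,-9.6,0,0,0.223,0],[12.8,4.5,-9.6,0,0,0.223,0],[12.8,4.5,-9.6,0,0,0.223,0],[12.8,4.5,-9.6,0,0,0.223,0]]]'
python3 - <<'E'
from h import *
go([.588,-.098,.16],rig()); print(status.observe()["qpos"].round(2))
E
```

```text
time: 6.25
tool_pos: [0.5875, -0.0957, 0.2011]
tool_rot: [-1.57, 0.007, -0.065]
contact_force: [-0.8, 0.6, 0.2]
opening: 0.0005
now 6.25 [ 0.5875 -0.0957  0.2011] F [-0.84  0.56  0.22] rows cm: [ 0.09  4.11 -0.23] [-0.001  -0.0014 -0.0072]
[-0.29  0.5   1.35 -0.    1.3  -1.8 ]
```

```bash
python3 -m pendant '[[[0,2,0,0,0,0,0],[0,3.5,0,0,0,0,0],[0,5,-0.1,0,0,0,0],[0,6.5,-0.2,0,0,0,0],[0,8,-0.3,0,0,0,0],[0,9.5,-0.3,0,0,0,0],[0,11,-0.3,0,0,0,0],[0,12.5,-0.4,0,0,0,0],[0,13.8,-0.4,0,0,0,0],[0,13.8,-0.4,0,0,0,0]]]'; python3 -m pendant '[[[0,0.3,0,0,0,0,0],[0,0.6,0,0,0,0,0],[0,0.6,0,0,0,0,0]]]'
```

```text
time: 7.25
tool_pos: [0.5865, -0.0992, 0.0653]
tool_rot: [-1.571, 0.004, -0.065]
contact_force: [-0.1, -0.4, -0.1]
opening: 0.0003
time: 7.55
tool_pos: [0.5876, -0.0997, 0.0604]
tool_rot: [-1.571, 0.001, -0.065]
contact_force: [-0.1, 0.5, 3.2]
opening: 0.0003
```

Run:
```python
from h import *
d=cam("scene"); cv2.imwrite("pics/scene4.png",cv2.resize(d["image"][150:330,220:420,::-1],None,fx=3,fy=3)); print(status.observe()["contact_force"])
```

```text
[0.00887439 0.69842384 2.71465437]
```

View pics/scene4.png

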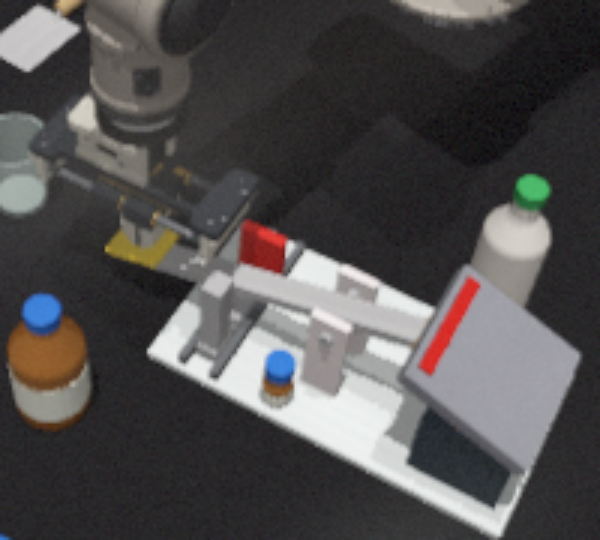

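The pad (140,245) is pressed down under the fingertips, the flap (500,365) has risen, and the beaker (20,165) and vial (278,378) haven't moved. I'll press on to the stop.

```bash
python3 -m pendant '[[[0,0.3,0,0,0,0,0],[0,0.6,0,0,0,0,0],[0,0.6,0,0,0,0,0],[0,0.6,0,0,0,0,0]]]'; python3 -m pendant '[[[0,0.2,0,0,0,0,0],[0,0.3,0,0,0,0,0],[0,0.3,0,0,0,0,0]]]'
```

```text
time: 8.0
tool_pos: [0.5882, -0.0999, 0.0561]
tool_rot: [-1.571, -0.0, -0.065]
contact_force: [-4.3, 2.5, 16.1]
opening: 0.0004
time: 8.3
tool_pos: [0.5884, -0.0999, 0.0556]
tool_rot: [-1.572, -0.002, -0.065]
contact_force: [-10.7, 3.8, 34.5]
opening: 0.0005
```

It's at the stop: z is 0.0556 and the force jumped. I'll ease the surplus force and check before handing in.

```bash
python3 -m pendant '[[[0,-0.2,0,0,0,0,0],[0,-0.2,0,0,0,0,0],[0,-0.2,0,0,0,0,0],[0,-0.2,0,0,0,0,0]]]'
python3 - <<'E'
from h import *
d=cam("scene"); W=world(d); H,S,V=cv2.split(cv2.cvtColor(d["image"],cv2.COLOR_RGB2HSV))
m=((H<5)|(H>174))&(S>170)&(V>90)&(W[...,0]>.5)&(W[...,0]<.7)&(W[...,1]>.1); p=W[m]; z=np.median(p[:,2]); print("flap edge",np.median(p,0).round(3),"angle~",np.arcsin((z-.104)/.12))
m=((H<5)|(H>174))&(S>170)&(V>90)&(abs(W[...,1]-.005)<.04)&(W[...,2]>.03)&(W[...,0]>.4)&(W[...,0]<.7); print("tab",np.median(W[m],0).round(3))
s=status.observe(); print(s["time"],s["tool_pos"],s["contact_force"])
d=cam("top"); cv2.imwrite("pics/top5.png",d["image"][...,::-1])
E
```

```text
time: 8.7
tool_pos: [0.5882, -0.0999, 0.056]
tool_rot: [-1.572, -0.001, -0.065]
contact_force: [-6.0, 3.3, 21.7]
opening: 0.0002
flap edge [0.606 0.186 0.145] angle~ 0.3512721372884257
tab [0.554 0.002 0.073]
8.75 [ 0.58824009 -0.0998573   0.0559143 ] [-6.26180475  3.4567012  22.05318986]
```

View pics/top5.png

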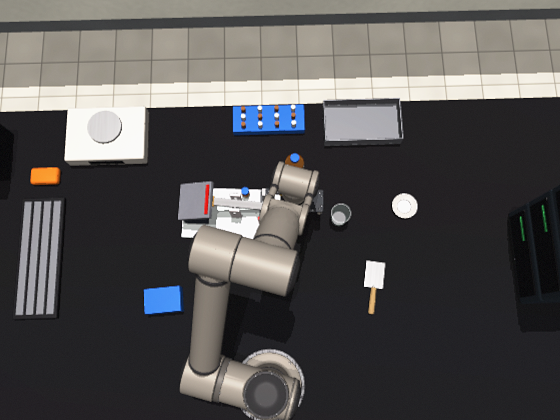

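```bash
python3 -c "
from cell import robot,status
print(robot.hand_in()); print(status.observe()['contact_force'])"
```

```text
the job is handed in; nothing more can be done
None
the job is handed in; nothing more can be done
```

I pushed the red catch to its stop with the closed fingertips, then pressed the yellow pad down to its stop. I handed in at about 8.8 s, still holding the pad down with the flap open.

- **Catch:** it stalled with the push force rising to about 13 N. The tab had moved about 37 mm, and the top view shows the block clear of the lever.
- **Pad:** the TCP stopped at z = 0.056 m, against an expected 0.055 m. The force peaked at 34.5 N at the stop, and I eased it to about 22 N for holding.
- **Flap:** the red stripe rose about 41 mm, which gives roughly 0.35 rad. That is a little under the nominal 0.41 rad. I put the gap down to camera error and the stripe sitting behind the edge, but did not confirm it.
- **Bystanders:** the beaker, tip box, scoop, dish and vial are where they were in the top view. The amber bottle is partly hidden by the arm there, but looked unmoved in the last scene picture. The wash bottle is completely hidden in the top view, and also looked unmoved in that picture, taken before the final press.
- **Misstep:** the first approach tilted the tool too far and ran into the joint 5 lower limit. I corrected that before touching anything.

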